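# Slide the painted tile between the jar racks onto the drying card

### The job

The freshly painted tile is still wet, so do not pick it up: push it with the fingers, flat on the table, through the narrow gap between the two wooden jar racks and on until the whole tile lies on the brown drying card on the other side. Leave the bottle, the stamp, the glass jar and the ink pad where they are, and finish with the hand clear of everything.

Things in the scene. Friction and masses are not known exactly. Their poses are not given: they have to be found in the camera images.
- tile: loose square terracotta tile with a painted white flower, 100 x 100 x 12 mm, about 0.25 kg (varies), flat on the table on one side of the racks, roughly in line with the gap but shifted and turned. Origin at the centre of its underside, x and y along its edges, z up. It stops where the push stops.
- racks: two wooden jar racks screwed to the table as one fixed piece. Origin on the table, mid-gap; y runs through the gap, x from rack to rack. The gap is 112 mm wide (faces at x = +-56 mm). Each rack spans |x| 56 to 166 mm, |y| up to 25 mm, 40 mm high; on it at |x| = 137 mm stands a fixed paint jar 38 mm across, top 78 mm above the table.
- card: brown drying card, 150 x 150 mm, taped flat to the table on the other side of the racks from the tile (+y or -y side), its middle up to 25 mm out of line with the gap. Under 1 mm thick: it does not hinder a sliding tile and never moves. Origin at its centre, x and y along its edges.
- corner0 (a point): corner of the tile's underside at tile x = 50 mm, y = 50 mm
- corner1 (a point): corner of the tile's underside at tile x = -50 mm, y = 50 mm
- corner2 (a point): corner of the tile's underside at tile x = -50 mm, y = -50 mm
- corner3 (a point): corner of the tile's underside at tile x = 50 mm, y = -50 mm
- dye_bottle: bystander: standing dye bottle with black cap, 42 mm across, 125 mm tall, beyond the racks as seen from the robot. Origin at the centre of its underside.
- stamp: bystander: turned wooden hand stamp standing on its face, 44 mm across, 66 mm tall, beyond the racks as seen from the robot. Origin at the centre of its underside.
- jar: bystander: low glass jar with metal lid, 52 mm across, 55 mm tall, to the left of the work. Origin at the centre of its underside.
- ink_pad: bystander: black closed ink pad case, 60 x 90 x 18 mm, to the right of the work. Origin at the centre of its underside.
Mind the look-alikes: they are no part of the job. Of the things shaped like the tile, the terracotta one is meant.

How it is judged:
By the outcome, as a careful person would: the job done as asked, in the order asked, and still so for the second after the job is handed in, with the robot touching nothing.
It also fails if it takes over 67 s, if anything falls off the work surface, if the arm or the gripper's body presses on something with over 40 N, if the wrist force passes 120 N, or if a joint passes its speed limit or range.

### The arm

A 7-joint arm with a two-finger parallel gripper is mounted at the origin on the work surface. World frame = base frame: x ahead of the robot, y to its left, z up, the work surface at z = 0. Lengths are in m, angles in degrees, forces in N, time in s.
With the tool pointing down it reaches from about 0.425 to 0.875 m from the base axis. Payload 4.7 kg.
Tool frame: the origin (TCP) lies at the very end of the fingers, on their centre line; the grasp point (between the pads) lies env.hold_point_z behind it (env.hold_point_z is the distance from the TCP to the grasp point, in m); z points along the fingers, y is the line along which they close (so a half turn about z gives the same grasp; the last joint's range is limited). The gripper opens to 87 mm and grips with 3 to 60 N. Pads are 19 mm wide; open, the fingers measure 117 mm over their backs; the gripper's body (75 mm by 190 mm) begins 51 mm behind the grasp point.
Start: joints at [69.047, 18.392, -4.016, 83.108, 1.295, 78.541, -3.26], TCP at [0.241, -0.604, 0.223] pointing down, gripper open.
Joint ranges: [-163.93, 163.93], [-17.29, 119.83], [-79.2, 71.16], [3.27, 140.29], [-89.18, 269.18], [5.43, 117.66], [-154.24, 154.24]. Speed limits (degrees/s): [147.25, 147.25, 180, 180, 180, 180, 180].

### API

Orientations are given as [roll, pitch, yaw] about the fixed x, y, z axes, in that order (R = Rz(yaw) Ry(pitch) Rx(roll)).
In Python, from cell import env gives the robot as it stands.
- The arm moves only by the shell command python3 -m jog 'ROWS' [FORCE]. ROWS is JSON, a list of rows, each an object with "dp": the shift along the tool's x, y, z in cm, a list of three; "twist": the turn about the tool's z in degrees; "fingers": the opening, from 0 (shut) to 1 (fully open). A call has 1 to 8 rows; each row is the pose to reach, as a shift and turn from the pose commanded when the call began, along the tool's axes at that moment; what a row does not reach only later rows make up. A row lasts 1/8 s, in which the tool goes at most 62.5 mm and 10.7 degrees, less where a joint would pass 70% of its speed; a pose out of reach is approached as far as the arm can. A call with a gripper value outside its range is refused whole. The fingers move at their own pace and stop on an object; FORCE is the grip in N (left out, the last holds). Time passes only in rows, so rows that repeat a pose let the fingers close. It gives the time, the measured TCP pose, the force, the opening and the grip force at its end, in the units of the state.
- env.get_obs(): the state, without advancing time (a new reading comes with each control period).
- env.read_camera(name): name is "scene" or "top" or "wrist"; returns a dict with "pixels" (480x640x3 uint8, blue, green, red), "depth" (480x640 float32, m along the optical axis (not along the pixel's ray), 0 where there is no reading), "fx", "fy", "cx", "cy" (pixels), "k1" (the pictures are not rectified: a ray, as slopes to the right and down, at radius r is drawn at 1 + k1 r^2 times it, then the intrinsics apply), "rvec" (rotation vector, rad) and "tvec" (3), from world to camera coordinates, as OpenCV has them. Camera axes: x right, y down, z forward; pixel columns grow to the right and rows downward; lengths in m; the calibration is good to about 2 mm. A picture is of the moment at which its call begins.
- env.sign_off(): hands the job in; it is judged then, once.
The state is a dict: "time_s": time; "qpos": joint angles; "joint_velocities": joint speeds; "effort": joint torques, N m; "tool_pos": TCP position; "tool_rot": TCP orientation; "force": force on the tool from outside, world axes, zero at the start; "wrist_torque": the same for the moment, N m; "grip_width": finger opening in m; "grasp_force": force on a finger pad.
Only numpy, scipy, OpenCV 4.12 (cv2) and the standard library are available. Lean on these libraries where they do the work, as an engineer would, in place of code of your own. Each camera call takes 0.05 s, during which the arm holds its last target. There are 200 camera calls.

## Working session

There is one attempt and no reset: what is moved stays moved. The work goes in short steps, Python scripts to look and compute and a shell command to move; the robot and the scene stay as the last step left them, time stands still between calls to the robot, and variables do not carry over. Pictures are saved under pics/ and viewed, at most 10 in all, crops included, and the job is handed in when it is done.

```bash
mkdir -p pics
cat > h.py <<'E'
import numpy as np, cv2
from cell import env
def cam(n,save=None):
    c=env.read_camera(n)
    if save: cv2.imwrite(save,c["pixels"])
    return c
def px2w(c,u,v,z):
    s=np.array([(u-c["cx"])/c["fx"],(v-c["cy"])/c["fy"]]);d=s.copy()
    for _ in range(20): s=d/(1+c["k1"]*(s@s))
    R=cv2.Rodrigues(np.array(c["rvec"],float))[0];t=np.array(c["tvec"],float).ravel()
    o=-R.T@t;r=R.T@np.array([*s,1]);return o+r*(z-o[2])/r[2]
E
python3 - <<'E'
from h import *
for n in("top","scene"):
    c=cam(n,f"pics/{n}0.png")
o=env.get_obs();print(o["tool_pos"],o["tool_rot"],o["time_s"],env.hold_point_z)
E
```

```text
[ 0.2407366  -0.60324498  0.22158673] [-1.79902736e+02  6.46297146e-03  2.17623555e+01] 0.1 0.0187
```

View pics/top0.png

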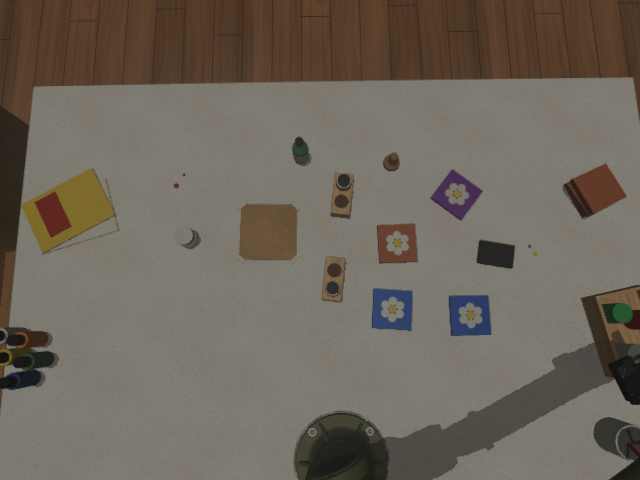

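View pics/scene0.png

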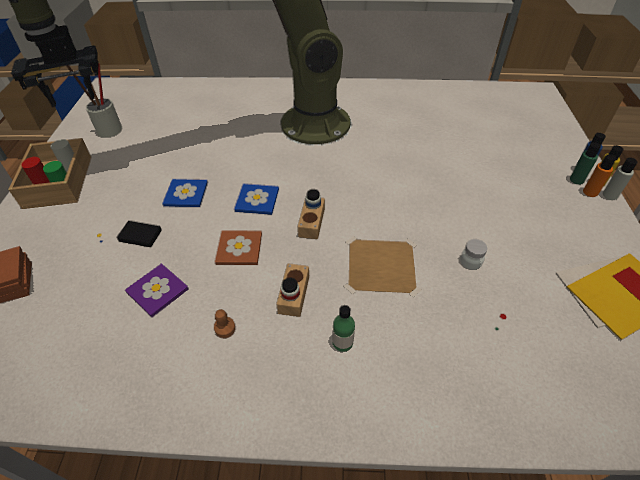

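The top view shows the terracotta tile at (397,243), racks at (342,195) and (334,279), and the card at (268,232). Blue and purple decoy tiles lie near the tile. The push goes roughly +y (left in the image).

Run:
```python
from h import *
c=cam("top");im=c["pixels"];hsv=cv2.cvtColor(im,cv2.COLOR_BGR2HSV)
big=cv2.resize(im[130:350,210:510],None,fx=2.6,fy=2.6,interpolation=cv2.INTER_CUBIC);cv2.imwrite("pics/crop.png",big)
def rect(n,box,z,smin):
    x0,x1,y0,y1=box;m=np.zeros(im.shape[:2],np.uint8)
    m[y0:y1,x0:x1]=(hsv[y0:y1,x0:x1,1]>smin)*255
    k=max(cv2.findContours(m,0,1)[0],key=cv2.contourArea)
    P=np.array([px2w(c,*p,z)[:2] for p in k[:,0]+0.0]).astype(np.float32)*1000
    print(n,cv2.contourArea(k),cv2.minAreaRect(P),cv2.boxPoints(cv2.minAreaRect(P)).round().tolist())
rect("tile",(370,425,215,270),.012,100)
rect("card",(230,305,195,270),0,75)
rect("rackA",(322,360,165,225),.04,60)
rect("rackB",(314,352,250,308),.04,60)
for p in [(397,243),(268,232),(342,195),(334,279),(280,220)]: print(p,hsv[p[1],p[0]])
for n,u,v in [("bottle",303,160),("stamp",391,165),("jar",188,240),("pad",496,254),("blue",392,310),("purple",457,194)]: print(n,px2w(c,u,v,0.01).round(3))
```

```text
tile 1328.5 ((532.1066284179688, -156.1458740234375), (98.16079711914062, 98.52848052978516), 1.5633965730667114) [[482.0, -108.0], [484.0, -207.0], [583.0, -204.0], [580.0, -106.0]]
card 2968.0 ((570.4675903320312, 181.06753540039062), (149.12796020507812, 148.0623016357422), 89.10906982421875) [[495.0, 108.0], [643.0, 105.0], [646.0, 254.0], [498.0, 257.0]]
rackA 583.0 ((656.2684326171875, -14.468816757202148), (49.65009307861328, 116.14566802978516), 83.0819320678711) [[596.0, -32.0], [711.0, -46.0], [717.0, 3.0], [602.0, 17.0]]
rackB 804.5 ((439.5299377441406, 12.1507568359375), (49.534339904785156, 110.35578918457031), 83.14521026611328) [[382.0, -6.0], [491.0, -19.0], [497.0, 30.0], [388.0, 43.0]]
(397, 243) [ 24 154 126]
(268, 232) [ 16 114 103]
(342, 195) [12 98 70]
(334, 279) [ 16 111 124]
(280, 220) [ 16 113  99]
bottle [0.763 0.086 0.01 ]
stamp [ 0.745 -0.15   0.01 ]
jar [0.548 0.389 0.01 ]
pad [ 0.499 -0.414  0.01 ]
blue [ 0.36  -0.137  0.01 ]
purple [ 0.662 -0.323  0.01 ]
```

View pics/crop.png

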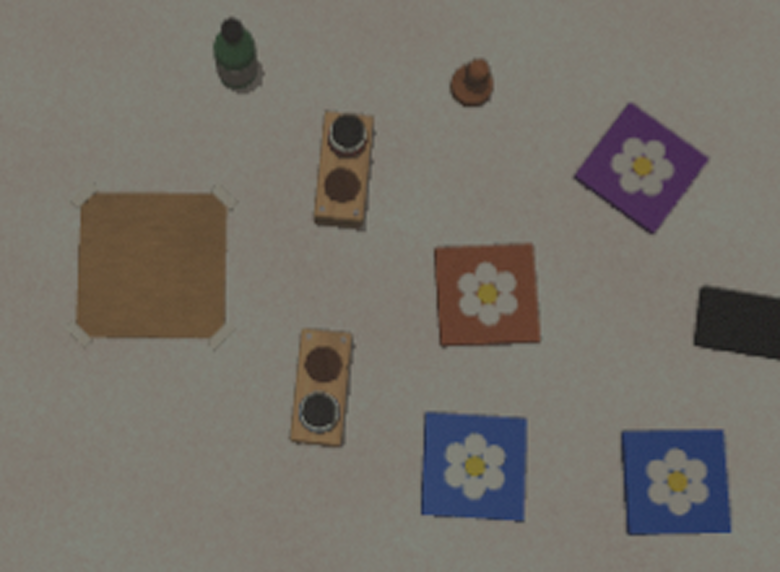

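Gap axis: through (549.5, −1.5) mm along (0.12, 0.993), tile centre about on it but needing −8.5° of turn. Card is in line. I'll go behind the tile with the fingers half open, tool x along the gap.

```bash
python3 -m jog '[{"dp":[5,-2.8,0],"twist":-8,"fingers":0.5},{"dp":[10,-5.7,0],"twist":-16,"fingers":0.5},{"dp":[15,-8.5,0],"twist":-24,"fingers":0.5},{"dp":[20,-11.4,0],"twist":-32,"fingers":0.5},{"dp":[25,-14.2,0],"twist":-40,"fingers":0.5},{"dp":[30,-17,0],"twist":-48,"fingers":0.5},{"dp":[35,-19.9,0],"twist":-56,"fingers":0.5},{"dp":[40,-22.7,0],"twist":-61.3,"fingers":0.5}]'
python3 -m jog '[{"dp":[0,0,2],"twist":0,"fingers":0.5},{"dp":[0,0,6],"twist":0,"fingers":0.5},{"dp":[0,0,10],"twist":0,"fingers":0.5},{"dp":[0,0,14],"twist":0,"fingers":0.5},{"dp":[0,0,14],"twist":0,"fingers":0.5}]'
python3 - <<'E'
from h import *
cam("wrist","pics/w1.png");o=env.get_obs();print(o["tool_pos"],o["tool_rot"],o["time_s"],o["grip_width"],o["qpos"])
E
```

```text
time_s: 1.15
tool_pos: [0.5291, -0.243, 0.2225]
tool_rot: [180.0, 0.0, 83.2]
force: [0.6, -1.0, 0.7]
grip_width: 0.0438
grasp_force: 0.0
time_s: 1.78
tool_pos: [0.5254, -0.2435, 0.0792]
tool_rot: [-179.6, -0.1, 83.1]
force: [0.4, -0.4, 1.0]
grip_width: 0.0436
grasp_force: 0.0
[ 0.52736087 -0.24414285  0.08167848] [-1.79843714e+02 -6.85996459e-02  8.30639596e+01] 1.825 0.04368167336822105 [ 44.26242779  18.47742383 -25.82405342 101.61466163   8.9498036
  62.10507932   8.4346073 ]
```

View pics/w1.png

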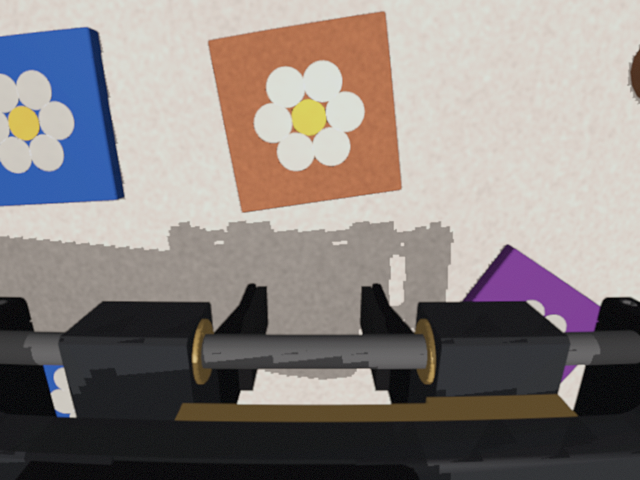

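The wrist view shows the tile at (308,117), turned about 9° to the hand, with the path to its rear edge free. Descend and push gently to align.

```bash
python3 -m jog '[{"dp":[0,0,2],"twist":0,"fingers":0.5},{"dp":[0,0,4],"twist":0,"fingers":0.5},{"dp":[0,0,6],"twist":0,"fingers":0.5},{"dp":[0,0,7],"twist":0,"fingers":0.5},{"dp":[0,0,7.5],"twist":0,"fingers":0.5},{"dp":[0,0,7.5],"twist":0,"fingers":0.5}]'
python3 -m jog '[{"dp":[0.9,0,0],"twist":0,"fingers":0.5},{"dp":[1.8,0,0],"twist":0,"fingers":0.5},{"dp":[2.5,0,0],"twist":0,"fingers":0.5},{"dp":[3.2,0,0],"twist":0,"fingers":0.5},{"dp":[3.9,0,0],"twist":0,"fingers":0.5},{"dp":[4.6,0,0],"twist":0,"fingers":0.5},{"dp":[5.3,0,0],"twist":0,"fingers":0.5},{"dp":[6,0,0],"twist":0,"fingers":0.5}]'
cat > m.py <<'E'
from h import *
def look(f,save=True):
    o=env.get_obs();print(o["tool_pos"].round(4),o["tool_rot"].round(1),o["time_s"],o["force"].round(1))
    c=cam("top");im=c["pixels"];h=cv2.cvtColor(im,cv2.COLOR_BGR2HSV)
    m=((h[...,1]>135)&((h[...,0]<13)|(h[...,0]>175))&(h[...,2]>50)).astype(np.uint8)*255
    m[:,:210]=0;m[:,450:]=0;m[:190]=0;m[300:]=0
    k=max(cv2.findContours(m,0,1)[0],key=cv2.contourArea)
    P=np.array([px2w(c,*p,.012)[:2] for p in k[:,0]+0.0]).astype(np.float32)*1000
    r=cv2.minAreaRect(P);print(r);g=np.array(r[0])-[549.5,-1.5]
    print("gap frame x,y",g@[.9927,-.1205],g@[.1205,.9927])
    if save: cv2.imwrite(f"pics/{f}.png",cv2.resize(im[150:330,220:460],None,fx=3,fy=3))
E
python3 -c "
from m import *
look('a',0);cam('wrist','pics/w2.png')"
```

```text
time_s: 2.58
tool_pos: [0.5284, -0.2446, 0.0074]
tool_rot: [-180.0, -0.0, 83.1]
force: [-0.1, -0.1, 0.5]
grip_width: 0.0432
grasp_force: 0.0
time_s: 3.58
tool_pos: [0.5357, -0.1846, 0.0075]
tool_rot: [180.0, 0.0, 83.1]
force: [-1.1, -2.5, 1.7]
grip_width: 0.0437
grasp_force: 0.7
[ 0.5357 -0.1846  0.0075] [180.    0.   83.1] 3.575 [-1.1 -2.5  1.7]
((561.9510498046875, -119.98127746582031), (84.47344970703125, 58.5532341003418), 84.40573120117188)
gap frame x,y 26.63715107574463 -116.11601263885498
```

View pics/w2.png

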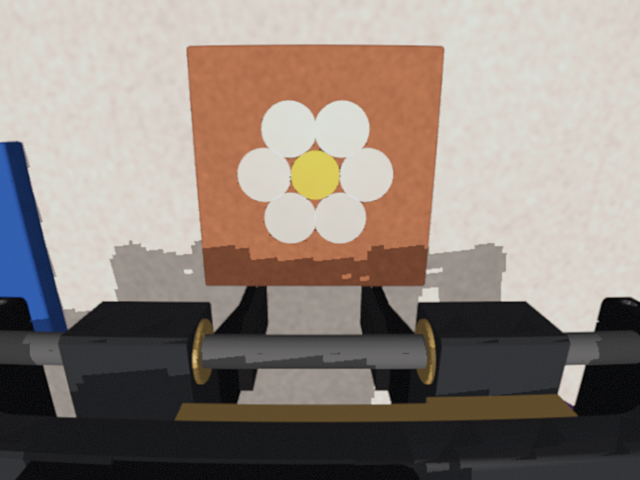

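The tile now lies square against both fingers (edge row 285, centre (315,175)). Push a bit closer, then compare the tile with the rack faces in the wrist view.

```bash
python3 -m jog '[{"dp":[0.7,0,0],"twist":0,"fingers":0.5},{"dp":[1.4,0,0],"twist":0,"fingers":0.5},{"dp":[2.1,0,0],"twist":0,"fingers":0.5},{"dp":[2.7,0,0],"twist":0,"fingers":0.5},{"dp":[2.7,0,0],"twist":0,"fingers":0.5}]'
python3 - <<'E'
from h import *
c=cam("wrist","pics/w3.png");o=env.get_obs();print(o["tool_pos"],o["tool_rot"])
for p in [(189,46),(443,46),(205,285),(427,285)]:
    g=px2w(c,*p,.012)[:2]*1000-[549.5,-1.5];print(p,(g@[.9927,-.1205]).round(1),(g@[.1205,.9927]).round(1))
E
```

```text
time_s: 4.3
tool_pos: [0.539, -0.1571, 0.0075]
tool_rot: [-180.0, -0.0, 83.1]
force: [-0.0, -0.2, -0.2]
grip_width: 0.0435
grasp_force: 0.0
[ 0.53887782 -0.15758843  0.00751596] [-1.79995601e+02 -2.01820331e-02  8.31032569e+01]
(189, 46) -39.1 -43.6
(443, 46) 57.6 -43.6
(205, 285) -40.5 -141.7
(427, 285) 59.3 -141.7
```

View pics/w3.png

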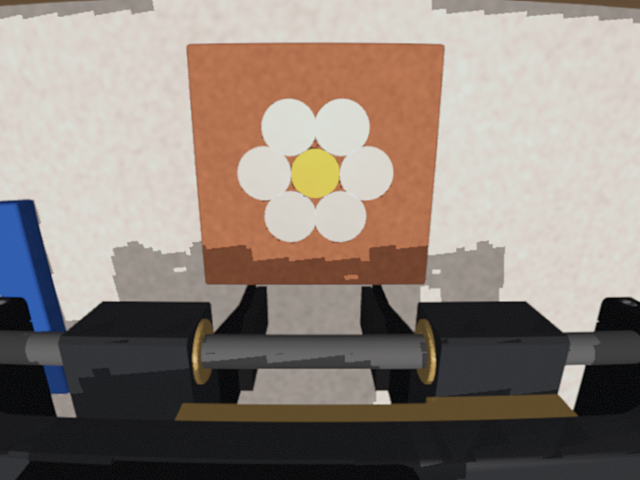

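The tile is square but 9 mm too far toward gap +x (tile side edges at −40/+59 mm). I'll nudge it sideways with closed fingers at its mid-side, then return behind it.

```bash
python3 -m jog '[{"dp":[-1,0,0],"twist":0,"fingers":0.5},{"dp":[-2,0,0],"twist":0,"fingers":0.5},{"dp":[-2,0,-2],"twist":0,"fingers":0.3},{"dp":[-2,0,-4],"twist":0,"fingers":0},{"dp":[-2,3,-5],"twist":0,"fingers":0},{"dp":[-2,6,-5],"twist":0,"fingers":0},{"dp":[-2,8.7,-5],"twist":0,"fingers":0},{"dp":[-2,8.7,-5],"twist":0,"fingers":0}]'
python3 -m jog '[{"dp":[3,0,0],"twist":0,"fingers":0},{"dp":[6,0,0],"twist":0,"fingers":0},{"dp":[8.3,0,0],"twist":0,"fingers":0},{"dp":[8.3,0,2],"twist":0,"fingers":0},{"dp":[8.3,0,4],"twist":0,"fingers":0},{"dp":[8.3,0,5],"twist":0,"fingers":0},{"dp":[8.3,0,5],"twist":0,"fingers":0}]'
python3 -m jog '[{"dp":[0,-0.6,0],"twist":0,"fingers":0},{"dp":[0,-1.2,0],"twist":0,"fingers":0},{"dp":[0,-1.7,0],"twist":0,"fingers":0},{"dp":[0,-2,0],"twist":0,"fingers":0},{"dp":[0,-2.3,0],"twist":0,"fingers":0},{"dp":[0,-2.6,0],"twist":0,"fingers":0},{"dp":[0,-3,0],"twist":0,"fingers":0},{"dp":[0,-3,0],"twist":0,"fingers":0}]'
python3 -m jog '[{"dp":[0,1,0],"twist":0,"fingers":0},{"dp":[0,2,-2],"twist":0,"fingers":0},{"dp":[-2,2,-5],"twist":0,"fingers":0.2},{"dp":[-5,0,-5],"twist":0,"fingers":0.5},{"dp":[-8.3,-3,-5],"twist":0,"fingers":0.5},{"dp":[-9,-6.5,-5],"twist":0,"fingers":0.5},{"dp":[-9,-6.5,-5],"twist":0,"fingers":0.5}]'
python3 - <<'E'
from h import *
c=cam("wrist","pics/w4.png");o=env.get_obs();print(o["tool_pos"],o["tool_rot"],o["time_s"])
E
```

```text
time_s: 5.35
tool_pos: [0.625, -0.188, 0.0594]
tool_rot: [179.8, -0.0, 83.1]
force: [-1.0, 0.3, 0.3]
grip_width: 0.0007
grasp_force: 0.0
time_s: 6.22
tool_pos: [0.6314, -0.1073, 0.0057]
tool_rot: [-179.8, 0.0, 83.0]
force: [-0.4, 0.4, -0.7]
grip_width: 0.0006
grasp_force: 0.0
time_s: 7.22
tool_pos: [0.6028, -0.1026, 0.0076]
tool_rot: [-180.0, 0.0, 83.1]
force: [0.5, -0.6, -0.2]
grip_width: 0.0003
grasp_force: 0.0
time_s: 8.1
tool_pos: [0.5256, -0.1855, 0.0573]
tool_rot: [-179.9, 0.1, 82.9]
force: [1.1, 0.3, 0.1]
grip_width: 0.0402
grasp_force: 0.0
[ 0.5276866  -0.18469922  0.05778549] [1.79965075e+02 2.65677271e-02 8.29919024e+01] 8.15
```

View pics/w4.png

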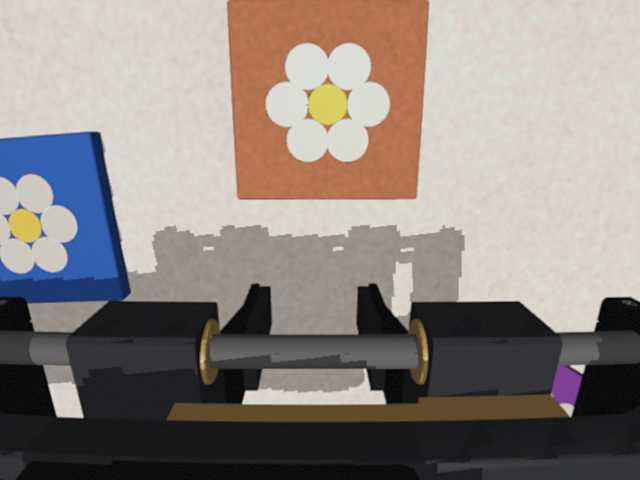

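The tile (bottom edge (238,199)–(416,198)) stays square. Rise a little and measure tile and rack faces with the same camera, numerically.

```bash
python3 -m jog '[{"dp":[0,0,-4],"twist":0,"fingers":0.5},{"dp":[0,0,-8],"twist":0,"fingers":0.5},{"dp":[0,0,-12],"twist":0,"fingers":0.5},{"dp":[0,0,-16],"twist":0,"fingers":0.5},{"dp":[0,0,-16],"twist":0,"fingers":0.5},{"dp":[0,0,-16],"twist":0,"fingers":0.5}]'
python3 - <<'E'
from h import *
c=cam("wrist","pics/w5.png");o=env.get_obs();print(o["tool_pos"],o["tool_rot"])
K=np.array([[c["fx"],0,c["cx"]],[0,c["fy"],c["cy"]],[0,0,1.]])
v,u=np.mgrid[0:480,0:640];d=c["depth"]
n=cv2.undistortPoints(np.stack([u.ravel(),v.ravel()],1).astype(np.float64)[:,None],K,np.array([c["k1"],0,0,0.]))[:,0]
R=cv2.Rodrigues(np.array(c["rvec"],float))[0];t=np.array(c["tvec"],float).ravel()
P=((np.c_[n,np.ones(len(n))]*d.reshape(-1,1))-t)@R*1000
ok=(d.ravel()>0);hs=cv2.cvtColor(c["pixels"],cv2.COLOR_BGR2HSV).reshape(-1,3)
G=np.c_[(P[:,:2]-[549.5,-1.5])@np.array([[.9927,.1205],[-.1205,.9927]]),P[:,2]]
rk=ok&(G[:,2]>33)&(G[:,2]<44)&(G[:,1]>-40)&(abs(G[:,0])<200)
for s in(-1,1):
    g=G[rk&(s*G[:,0]>20)]
    print("rack",s,len(g))
    for y in range(-30,30,8):
        q=g[(g[:,1]>=y)&(g[:,1]<y+8)]
        if len(q)>20:print(y,len(q),np.percentile(s*q[:,0],[0.5,2]).round(1))
    print("front y",np.percentile(g[:,1],1) if len(g) else None)
tl=ok&(hs[:,1]>110)&(hs[:,0]<14)&(G[:,2]<22)&(abs(G[:,0])<90)&(G[:,1]<-25)&(G[:,1]>-170)
m=tl.reshape(480,640).astype(np.uint8)
k=max(cv2.findContours(m,0,1)[0],key=cv2.contourArea)[:,0]
q=np.array([px2w(c,*p,.012)[:2]*1000 for p in k+0.0])-[549.5,-1.5]
print(cv2.minAreaRect((q@np.array([[.9927,.1205],[-.1205,.9927]])).astype(np.float32)))
E
```

```text
time_s: 8.9
tool_pos: [0.5284, -0.1835, 0.2172]
tool_rot: [180.0, -0.0, 83.1]
force: [-0.8, 0.7, 0.2]
grip_width: 0.0436
grasp_force: 0.0
[ 0.52780285 -0.1834694   0.2165096 ] [-1.79926768e+02 -4.22041647e-02  8.31236697e+01]
rack -1 3475
-30 416 [56.3 58.2]
-22 1409 [55.1 56.3]
-14 1049 [55.2 56. ]
-6 601 [55.3 55.8]
front y -23.554219781369394
rack 1 3504
-30 532 [57.8 59.7]
-22 1371 [57.1 58.4]
-14 1020 [56.9 57.7]
-6 581 [56.4 57.1]
front y -24.175278285184046
((5.926124572753906, -92.31655883789062), (97.61209106445312, 97.79397583007812), 0.027394771575927734)
```

View pics/w5.png

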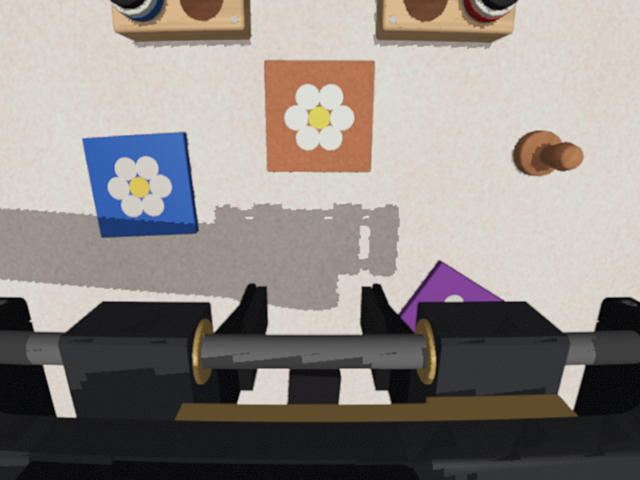

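In the same camera, gap mid is at +0.9 mm and tile at +5.9 mm: another 5 mm nudge is needed (finger half-width turned out ~9 mm).

```bash
python3 -m jog '[{"dp":[3,3,3],"twist":0,"fingers":0.2},{"dp":[6,6,6],"twist":0,"fingers":0},{"dp":[9.1,8.4,10],"twist":0,"fingers":0},{"dp":[9.1,8.4,14],"twist":0,"fingers":0},{"dp":[9.1,8.4,18],"twist":0,"fingers":0},{"dp":[9.1,8.4,20],"twist":0,"fingers":0},{"dp":[9.1,8.4,21],"twist":0,"fingers":0},{"dp":[9.1,8.4,21],"twist":0,"fingers":0}]'
python3 -m jog '[{"dp":[0,-0.6,0],"twist":0,"fingers":0},{"dp":[0,-1.2,0],"twist":0,"fingers":0},{"dp":[0,-1.6,0],"twist":0,"fingers":0},{"dp":[0,-1.9,0],"twist":0,"fingers":0},{"dp":[0,-2.2,0],"twist":0,"fingers":0},{"dp":[0,-2.5,0],"twist":0,"fingers":0},{"dp":[0,-2.5,0],"twist":0,"fingers":0}]'
python3 -m jog '[{"dp":[0,1,0],"twist":0,"fingers":0},{"dp":[0,2,-2],"twist":0,"fingers":0},{"dp":[-2,2,-5],"twist":0,"fingers":0.2},{"dp":[-5,0,-5],"twist":0,"fingers":0.5},{"dp":[-8,-3,-5],"twist":0,"fingers":0.5},{"dp":[-9,-5.9,-5],"twist":0,"fingers":0.5},{"dp":[-9,-5.9,-5],"twist":0,"fingers":0.5}]'
python3 - <<'E'
from h import *
c=cam("wrist");o=env.get_obs();print(o["tool_pos"],o["tool_rot"])
hs=cv2.cvtColor(c["pixels"],cv2.COLOR_BGR2HSV);m=((hs[...,1]>110)&(hs[...,0]<14)).astype(np.uint8);m[210:]=0
A=np.array([[.9927,.1205],[-.1205,.9927]])
k=max(cv2.findContours(m,0,1)[0],key=cv2.contourArea)[:,0]
q=np.array([px2w(c,*p,.012)[:2]*1000 for p in k+0.0])-[549.5,-1.5]
print(cv2.minAreaRect((q@A).astype(np.float32)),k.min(0),k.max(0));print("tcp",(o["tool_pos"][:2]*1000-[549.5,-1.5])@A)
E
```

```text
time_s: 9.95
tool_pos: [0.6222, -0.1039, 0.0076]
tool_rot: [180.0, -0.0, 83.1]
force: [0.6, 0.6, 0.1]
grip_width: 0.0007
grasp_force: 0.0
time_s: 10.82
tool_pos: [0.5973, -0.1009, 0.0078]
tool_rot: [180.0, 0.0, 83.1]
force: [0.3, 0.3, 0.8]
grip_width: 0.0005
grasp_force: 0.5
time_s: 11.7
tool_pos: [0.5257, -0.1847, 0.0571]
tool_rot: [-179.9, 0.1, 82.9]
force: [0.6, -0.3, 0.7]
grip_width: 0.0402
grasp_force: 0.0
[ 0.52746499 -0.18370183  0.05750371] [-1.79984876e+02  1.54414340e-02  8.29813729e+01]
((0.3061561584472656, -91.921142578125), (97.77100372314453, 97.99781036376953), 89.88618469238281) [217   1] [416 199]
tcp [ 8.11636239e-02 -1.83526975e+02]
```

Tile is at +0.3 mm vs gap mid +0.9: good. Descend and push through, checking force between calls.

```bash
python3 -m jog '[{"dp":[0,0.05,2],"twist":0,"fingers":0.5},{"dp":[0,0.05,4],"twist":0,"fingers":0.5},{"dp":[0,0.05,5],"twist":0,"fingers":0.5},{"dp":[0,0.05,5],"twist":0,"fingers":0.5},{"dp":[1,0.05,5],"twist":0,"fingers":0.5},{"dp":[1.7,0.05,5],"twist":0,"fingers":0.5},{"dp":[2.2,0.05,5],"twist":0,"fingers":0.5},{"dp":[2.7,0.05,5],"twist":0,"fingers":0.5}]'
python3 -m jog '[{"dp":[0.6,0,0],"twist":0,"fingers":0.5},{"dp":[1.2,0,0],"twist":0,"fingers":0.5},{"dp":[1.8,0,0],"twist":0,"fingers":0.5},{"dp":[2.4,0,0],"twist":0,"fingers":0.5},{"dp":[3,0,0],"twist":0,"fingers":0.5},{"dp":[3.6,0,0],"twist":0,"fingers":0.5},{"dp":[4.2,0,0],"twist":0,"fingers":0.5}]'
python3 - <<'E'
from h import *
c=cam("wrist","pics/w6.png");o=env.get_obs();print(o["tool_pos"],o["tool_rot"])
A=np.array([[.9927,.1205],[-.1205,.9927]]);print("tcp",(o["tool_pos"][:2]*1000-[549.5,-1.5])@A)
E
```

```text
time_s: 12.75
tool_pos: [0.5317, -0.156, 0.0079]
tool_rot: [180.0, 0.0, 83.1]
force: [0.5, 0.0, -0.8]
grip_width: 0.0434
grasp_force: 0.0
time_s: 13.62
tool_pos: [0.5366, -0.1143, 0.0075]
tool_rot: [-180.0, 0.0, 83.1]
force: [-0.2, -2.2, 2.2]
grip_width: 0.0437
grasp_force: 1.0
[ 0.5366903  -0.11301577  0.0075115 ] [-1.79997251e+02 -4.35444426e-02  8.31222700e+01]
tcp [   0.72145877 -112.24527211]
```

View pics/w6.png

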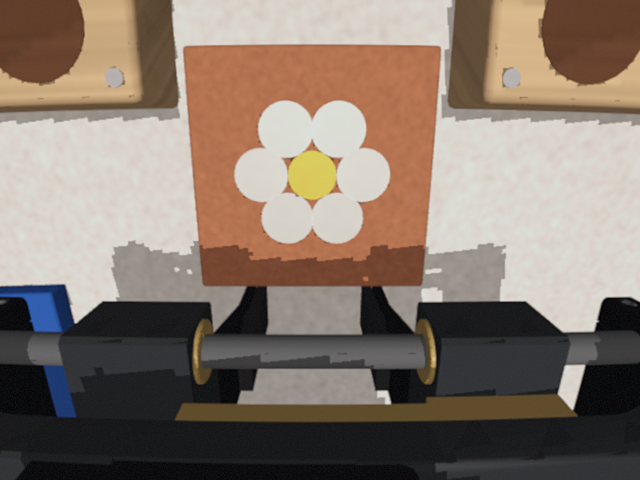

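Tile has entered the gap with about 8 px free on each side (175|186 left, 439|447 right). Continue.

```bash
for i in 1; do python3 -m jog '[{"dp":[0.8,0,0],"twist":0,"fingers":0.5},{"dp":[1.6,0,0],"twist":0,"fingers":0.5},{"dp":[2.4,0,0],"twist":0,"fingers":0.5},{"dp":[3.2,0,0],"twist":0,"fingers":0.5},{"dp":[4,0,0],"twist":0,"fingers":0.5},{"dp":[4.8,0,0],"twist":0,"fingers":0.5},{"dp":[5.6,0,0],"twist":0,"fingers":0.5},{"dp":[6.4,0,0],"twist":0,"fingers":0.5}]'; done
python3 -m jog '[{"dp":[0.8,0,0],"twist":0,"fingers":0.5},{"dp":[1.6,0,0],"twist":0,"fingers":0.5},{"dp":[2.4,0,0],"twist":0,"fingers":0.5},{"dp":[3.2,0,0],"twist":0,"fingers":0.5},{"dp":[4,0,0],"twist":0,"fingers":0.5},{"dp":[4.8,0,0],"twist":0,"fingers":0.5},{"dp":[5.6,0,0],"twist":0,"fingers":0.5},{"dp":[6.4,0,0],"twist":0,"fingers":0.5}]'
python3 - <<'E'
from h import *
o=env.get_obs()
A=np.array([[.9927,.1205],[-.1205,.9927]]);print("tcp",(o["tool_pos"][:2]*1000-[549.5,-1.5])@A)
c=cam("wrist");hs=cv2.cvtColor(c["pixels"],cv2.COLOR_BGR2HSV);m=((hs[...,1]>125)&(hs[...,0]<13)).astype(np.uint8);m[288:]=0
k=max(cv2.findContours(m,0,1)[0],key=cv2.contourArea)[:,0]
q=np.array([px2w(c,*p,.012)[:2]*1000 for p in k+0.0])-[549.5,-1.5]
print(cv2.minAreaRect((q@A).astype(np.float32)),k.min(0),k.max(0))
E
```

```text
time_s: 14.68
tool_pos: [0.5443, -0.0505, 0.0075]
tool_rot: [-180.0, 0.0, 83.1]
force: [-0.4, -1.7, 1.1]
grip_width: 0.0437
grasp_force: 0.7
time_s: 15.68
tool_pos: [0.552, 0.013, 0.0075]
tool_rot: [-180.0, 0.0, 83.1]
force: [0.0, -0.4, 0.4]
grip_width: 0.0436
grasp_force: 0.5
tcp [ 0.75907076 14.65719724]
((0.191375732421875, 77.65913391113281), (98.7337875366211, 98.38386535644531), 89.92028045654297) [183  44] [440 286]
```

Passed through cleanly (offset 0.2 mm, low force). From tile y 77.7 to 183.7: 10.6 cm more, then back off and rise.

```bash
python3 -m jog '[{"dp":[0.8,0,0],"twist":0,"fingers":0.5},{"dp":[1.6,0,0],"twist":0,"fingers":0.5},{"dp":[2.4,0,0],"twist":0,"fingers":0.5},{"dp":[3.2,0,0],"twist":0,"fingers":0.5},{"dp":[4,0,0],"twist":0,"fingers":0.5},{"dp":[4.8,0,0],"twist":0,"fingers":0.5},{"dp":[5.6,0,0],"twist":0,"fingers":0.5},{"dp":[6.4,0,0],"twist":0,"fingers":0.5}]'
python3 -m jog '[{"dp":[0.8,0,0],"twist":0,"fingers":0.5},{"dp":[1.6,0,0],"twist":0,"fingers":0.5},{"dp":[2.4,0,0],"twist":0,"fingers":0.5},{"dp":[3.2,0,0],"twist":0,"fingers":0.5},{"dp":[3.8,0,0],"twist":0,"fingers":0.5},{"dp":[4.2,0,0],"twist":0,"fingers":0.5},{"dp":[4.2,0,0],"twist":0,"fingers":0.5}]'
python3 -m jog '[{"dp":[-0.7,0,0],"twist":0,"fingers":0.5},{"dp":[-1.5,0,0],"twist":0,"fingers":0.5},{"dp":[-1.5,0,-3],"twist":0,"fingers":0.5},{"dp":[-1.5,0,-8],"twist":0,"fingers":0.5},{"dp":[-1.5,0,-13],"twist":0,"fingers":0.5},{"dp":[-1.5,0,-18],"twist":0,"fingers":0.5},{"dp":[-1.5,0,-20],"twist":0,"fingers":0.5},{"dp":[-1.5,0,-20],"twist":0,"fingers":0.5}]'
python3 -c "
from h import *
cam('wrist','pics/w7.png')"
```

```text
time_s: 16.73
tool_pos: [0.5598, 0.0765, 0.0075]
tool_rot: [180.0, 0.0, 83.1]
force: [-0.1, -1.1, 1.4]
grip_width: 0.0437
grasp_force: 0.8
time_s: 17.6
tool_pos: [0.5648, 0.1185, 0.0075]
tool_rot: [180.0, -0.0, 83.1]
force: [-0.5, -0.1, -0.5]
grip_width: 0.0435
grasp_force: 0.0
time_s: 18.6
tool_pos: [0.5637, 0.1024, 0.2084]
tool_rot: [179.9, -0.0, 83.0]
force: [-0.6, -0.3, -0.4]
grip_width: 0.0435
grasp_force: 0.0
```

View pics/w7.png

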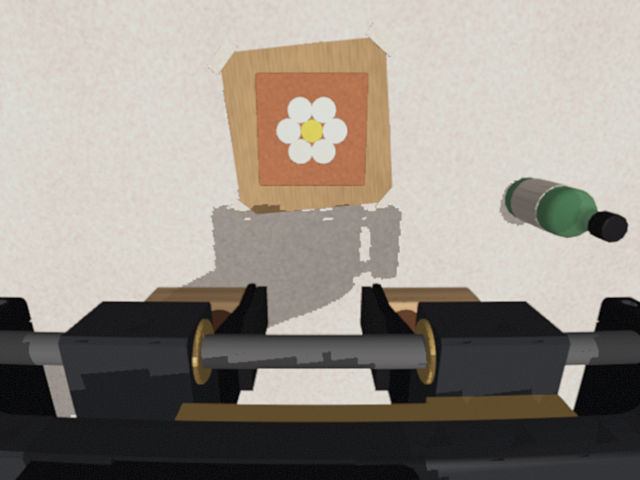

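The tile (255–368, 72–186) lies wholly on the card with margin all round, the bottle still stands, and the hand is 0.2 m up.

```bash
python3 -c "
from cell import env
print(env.sign_off())"
```

```text
the job is handed in; nothing more can be done
None
```

The terracotta tile was pushed flat through the gap and lies wholly on the brown drying card with margin on every side; the hand is 0.2 m above the table, touching nothing, and the job was handed in at about 19 s, with no verdict shown.

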